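Jar the ore nodules through the funnel

TASK

Draw the loaded scoop straight up out of its light wooden holder without tipping the holder or losing a nodule, and pour all five ore nodules through the funnel into the glass jar beneath it. Then set the empty scoop down upright on the cork mat and let go; leave the jar standing under the funnel, the holder standing where it was, and the other things on the bench undisturbed.

Things in the scene. Friction and masses are not known exactly. Their poses are not given: they have to be found in the camera images.
- scoop_handle (a point): Where to hold the scoop: middle of its upright dark wooden grip block, 14 mm thick (x), 34 mm wide (y), ending 22 mm above this point, on the rear end of an aluminium scoop of about 110 g. Axes of the scoop: x from nose to rear, y across, z up. The point is 43 mm behind the scoop's middle, 58 mm above its underside.
- scoop_mid (a point): Centre of the floor of the scoop, on its upper face. The scoop is an open trough, 100 mm long (x), 60 mm wide (y), floor 3 mm thick; walls 24 mm high at the rear and sides, 14 mm at the sides near the nose. z up.
- scoop_nose (a point): Middle of the edge of the scoop's fully open front end (no lip), on the floor's upper face: 93 mm in -x from the grip point and 55 mm below it. Axes as the scoop's. The nodules stay put in a level scoop, begin to slide out when the nose points down 25 to 36 degrees, and all leave it at 45 to 50 degrees.
- holder: Light (80 g) loose wooden holder, origin on the table under its middle, z up: a 76 x 60 mm foot, a thin column and a cradle (110 x 70 mm, top edge 68 mm up, walls 3 mm). The scoop stands level in it, underside 53 mm above the table, 15 mm deep with 2 mm play all round, scoop x = holder x, nose roughly to the robot. It tips or comes along unless the scoop is drawn straight up.
- funnel_mouth (a point): Centre of the mouth of a steel funnel, at the height of its rim, 162 mm above the table. Mouth 126 mm across outside (about 118 mm inside), cone 54 mm deep, then a stem 34 mm wide inside whose end is 78 mm below the rim, inside the jar. The funnel is fixed in a rigid three-legged stand (legs spread to 68 mm from the axis) that stands fast on the table.
- jar_base (a point): Centre of the underside of an open, upright glass jar that stands loose on the table under the funnel: 55 mm outside diameter, 49 mm inside, 92 mm high, bottom 5 mm thick; z along its axis. It has no lid.
- mat_top (a point): Centre of the upper face of a cork mat fixed on the table, 150 x 130 x 4 mm (x, y, z).
- nodule0_center (a point): Centre of one of five golden-brown ore nodules, faceted lumps about 16 mm across and 16 mm high, 11 g, that lie in the scoop.
- nodule1_center (a point): Centre of one of five golden-brown ore nodules, faceted lumps about 16 mm across and 15 mm high, 11 g, that lie in the scoop.
- nodule2_center (a point): Centre of one of five golden-brown ore nodules, faceted lumps about 16 mm across and 16 mm high, 11 g, that lie in the scoop.
- nodule3_center (a point): Centre of one of five golden-brown ore nodules, faceted lumps about 16 mm across and 16 mm high, 11 g, that lie in the scoop.
- nodule4_center (a point): Centre of one of five golden-brown ore nodules, faceted lumps about 16 mm across and 14 mm high, 11 g, that lie in the scoop.
- capped_jar_center (a point): Bystander: centre of a closed glass jar with a black cap, 48 mm across, 75 mm high.
- tall_bottle_center (a point): Bystander: centre of a closed amber bottle, 40 mm across, 105 mm high.
- rock_center (a point): Bystander: centre of a grey-brown rock, 72 mm across, 44 mm high.
- loupe_center (a point): Bystander: centre of a black loupe, 38 mm across, 36 mm high.
Things that resemble listed ones, but are neither listed nor needed, are in the scene too. What is shaped like the part that bears scoop_handle but yellow is not meant.

How it is judged:
By the outcome, as a careful person would: the job done as asked, in the order asked, and still so for the second after the job is handed in, with the robot touching nothing.
It also fails if it takes over 59 s, if anything falls off the work surface, if the arm or the gripper's body presses on something with over 40 N, if the wrist force passes 120 N, or if a joint passes its speed limit or range.

ROBOT

A 7-joint arm with a two-finger parallel gripper is mounted at the origin on the work surface. World frame = base frame: x ahead of the robot, y to its left, z up, the work surface at z = 0. Lengths are in m, angles in rad, forces in N, time in s.
With the tool pointing down it reaches from about 0.4 to 0.875 m from the base axis. Payload 19.3 kg.
Tool frame: the origin (TCP) lies on the centre line of the jaws, within the pads' length; the fingertips stand 14 mm ahead of it and the grasp point (between the pads) lies 5 mm behind it; x points along the fingers, y is the direction in which the jaws open and shut, and the axes are right-handed (so a half turn about x gives the same grasp; the last joint's range is limited). The gripper opens to 85 mm and grips with 20 to 120 N. Pads are 22 mm wide; open, the fingers measure 114 mm over their backs; the gripper's body (76 mm by 85 mm) begins 54 mm behind the grasp point. The pads swing forward as they close: fully open they stand 13 mm farther back than shut.
Start: joints at [-1.387, 0.521, -0.036, 1.599, 0.021, 1.021, -0.113], TCP at [0.157, 0.605, 0.245] pointing down, gripper open.
Joint ranges: [-2.91, 2.91], [-0.3, 2.13], [-1.5, 1.42], [0.17, 2.43], [-1.26, 4.41], [0.16, 1.93], [-2.52, 2.52]. Speed limits (rad/s): [1.89, 1.89, 2.39, 2.39, 3.01, 3.01, 3.01].

INTERFACE

Orientations are given as [roll, pitch, yaw] about the fixed x, y, z axes, in that order (R = Rz(yaw) Ry(pitch) Rx(roll)).
In Python, from workcell import monitor, optics, bot gives the robot as it stands.
- The arm moves only by the tool arm_command, never from a script. Its arguments are lists of equal length, an entry for each row: "delta_pos": the shift along the tool's x, y, z as a fraction of full scale, a list of three; "rotation": the turn, a rotation vector about the tool's x, y, z as a fraction of full scale, a list of three. In form: {"delta_pos": [[dx, dy, dz], ...], "rotation": [[wx, wy, wz], ...]}. A call has 1 to 10 rows; each row shifts and turns the pose as measured when the row begins, along the tool's axes as they then stand; what a row does not reach is not made up. Full scale, the value 1, is 30 mm for a shift and 6 degrees for a turn. A row lasts 1/10 s, in which the tool goes at most 50 mm and 8.59 degrees, less where a joint would pass 70% of its speed; a pose out of reach is approached as far as the arm can. A call with a number of a shift or a turn outside -1 to 1 is refused whole. A call with a gripper value outside its range is refused whole. "gripper" is the closure, from -1 (fully open) to 1 (shut), so that 0 is half open, set as the call begins (left out, the last holds). The fingers move at their own pace and stop on an object; "grip_force" is the grip in N (left out, the last holds). Time passes only in rows, so rows that do not move let the fingers close. It gives the time, the measured TCP pose, the force and the opening at its end, in the units of the state.
- monitor.observe(): the state, without advancing time (a new reading comes with each control period).
- optics.grab_frame(name): name is "side" or "top"; returns the picture (400x640x3 uint8, red, green, blue); there is no depth.
- optics.camera_params(name): a dict with "fx", "fy", "cx", "cy" (pixels), "dist_coeffs" ([k1, k2, p1, p2, k3] as OpenCV has them; the pictures are not rectified), "origin" and "rotation" of the camera in the world. Camera axes: x right, y down, z forward; pixel columns grow to the right and rows downward; lengths in m; the calibration is good to about 2 mm. A picture is of the moment at which its call begins. camera_params takes no time and is no camera call.
- bot.job_done(): hands the job in, once; it reports no verdict.
The state is a dict: "clock": time; "qpos": joint angles; "qd": joint speeds; "joint_efforts": joint torques, N m; "position": TCP position; "tool_rot": TCP orientation; "force": force on the tool from outside, world axes, zero at the start; "moment": the same for the moment, N m; "grip_width": finger opening in m.
Only numpy, scipy, OpenCV 4.12 (cv2) and the standard library are available. Lean on these libraries where they do the work, as an engineer would, in place of code of your own. Each camera call takes 0.05 s, during which the arm holds its last target. There are 200 camera calls.

## Working session

There is one attempt and no reset: what is moved stays moved. The work goes in short steps, Python scripts to look and compute and a tool call to move; the robot and the scene stay as the last step left them, time stands still between calls to the robot, and variables do not carry over. Pictures are saved under pics/ and viewed, about 8 in all and at most 12, crops included, and the job is handed in when it is done.

Besides the shell and the picture viewer there is one more tool, called by a JSON object that holds its "name" and its "arguments", one argument or row to a line. arm_command: Moves the arm, as the interface text tells. Its arguments: {"type":"object","properties":{"delta_pos":{"type":"array","items":{"type":"array","items":{"type":"number"}}},"rotation":{"type":"array","items":{"type":"array","items":{"type":"number"}}},"gripper":{"type":"number"},"grip_force":{"type":"number"}},"required":["delta_pos","rotation"]}

```bash
mkdir -p pics; ls
python3 - <<'E'
from workcell import monitor, optics, bot
import cv2
for n in ("side","top"):
    im=optics.grab_frame(n); cv2.imwrite(f"pics/{n}0.png",im[:,:,::-1])
    print(n,optics.camera_params(n))
print(monitor.observe())
E
```

```text
pics
side {'fx': 417.1706743009628, 'fy': 417.1706743009628, 'cx': 317.8228730516994, 'cy': 199.9349901675879, 'dist_coeffs': array([-0.07910853,  0.        ,  0.        ,  0.        ,  0.        ]), 'origin': array([ 0.5123771 , -0.79270471,  0.58620563]), 'rotation': array([-2.08912101,  0.02569098, -0.03797527])}
top {'fx': 363.78592926890246, 'fy': 363.78592926890246, 'cx': 325.5710201205783, 'cy': 197.29027501367955, 'dist_coeffs': array([-0.03036071,  0.        ,  0.        ,  0.        ,  0.        ]), 'origin': array([0.48393057, 0.02831575, 0.89530879]), 'rotation': array([-3.05111735, -0.03037796, -1.56253742])}
{'clock': 0.1, 'qpos': array([-1.38719064,  0.52198001, -0.03632098,  1.59994996,  0.0211846 ,
        1.02105551, -0.11284166]), 'qd': array([ 4.00374691e-04, -5.66552698e-05, -1.01480584e-03, -2.45352208e-03,
       -8.14234609e-04,  3.61428650e-04, -2.20506145e-04]), 'joint_efforts': array([ 3.31928866e-03, -9.28476191e+01,  1.98417261e+00, -3.70531833e+01,
        1.82234641e-02,  5.33533850e-03,  1.32232572e-06]), 'position': array([0.15689151, 0.60470064, 0.24476775]), 'tool_rot': array([-1.51234458,  1.56978779, -1.76621657]), 'force': array([ 0.39102363, -0.3829604 , -0.0023145 ]), 'moment': array([ 0.01028471,  0.034203  , -0.04890499]), 'grip_width': 0.08559038675671579}
```

View pics/side0.png

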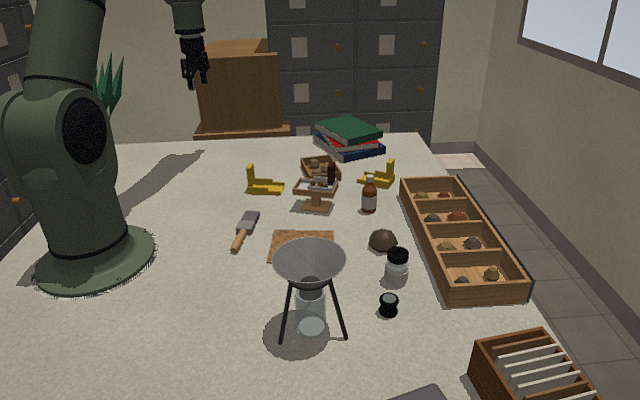

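View pics/top0.png

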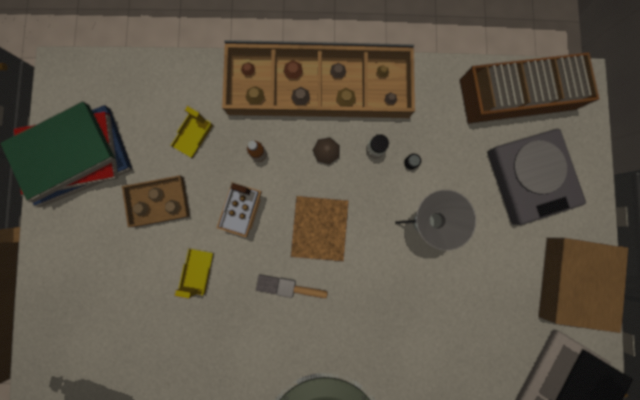

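The scoop is the aluminium one in the holder, top (242,210), side (318,185). Look-alikes:
- yellow scoops: top (192,133) and (195,273); side (378,178) and (265,185)
- spatula: top (290,287)
- wooden nodule tray: top (155,200)

Next I'll check the choice in one close crop.

Run:
```python
import cv2,numpy as np
s=cv2.imread('pics/side0.png')[150:220,283:353]; t=cv2.imread('pics/top0.png')[175:245,207:277]
z=lambda i,b:np.clip(cv2.resize(i,(400,400),interpolation=cv2.INTER_CUBIC)*b,0,255).astype('uint8')
cv2.imwrite('pics/crop0.png',np.hstack([z(s,1.2),z(t,1.5)]))
```

```text
(no output)
```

View pics/crop0.png

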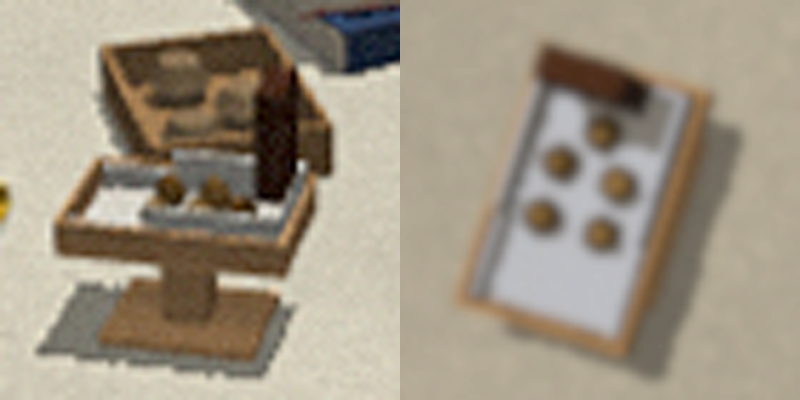

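The crop confirms it: a dark block at the rear of the aluminium scoop, five nodules inside, in the light wooden holder. Block top-face centre is at about top (238,188) and side (331,163). Now I'll take the measurements.

```bash
cat > h.py <<'E'
import cv2,numpy as np
from scipy.spatial.transform import Rotation as R
from workcell import monitor,optics
def ray(n,px):
    p=optics.camera_params(n);K=np.array([[p['fx'],0,p['cx']],[0,p['fy'],p['cy']],[0,0,1]])
    u=cv2.undistortPoints(np.array(px,float).reshape(-1,1,2),K,p['dist_coeffs']).reshape(-1,2)
    d=np.c_[u,np.ones(len(u))]@R.from_euler('xyz',p['rotation']).as_matrix().T
    return p['origin'],d
def plane(n,px,z):
    o,d=ray(n,px);return o+d*((z-o[2])/d[:,2])[:,None]
def tri(a,b):
    o1,d1=ray('side',[a]);o2,d2=ray('top',[b]);d1=d1[0];d2=d2[0]
    t=np.linalg.lstsq(np.c_[d1,-d2],o2-o1,rcond=None)[0]
    p,q=o1+t[0]*d1,o2+t[1]*d2
    return (p+q)/2,np.linalg.norm(p-q)
def proj(n,P):
    p=optics.camera_params(n);K=np.array([[p['fx'],0,p['cx']],[0,p['fy'],p['cy']],[0,0,1]])
    Rm=R.from_euler('xyz',p['rotation']).as_matrix().T
    return cv2.projectPoints(np.array(P,float),Rm,-Rm@p['origin'],K,p['dist_coeffs'])[0].reshape(-1,2)
def biggest(m):
    c=max(cv2.findContours(m.astype('uint8'),cv2.RETR_EXTERNAL,cv2.CHAIN_APPROX_NONE)[0],key=cv2.contourArea);return c[:,0,:]
E
python3 - <<'E'
from h import *
np.set_printoptions(precision=4,suppress=True)
s=cv2.imread('pics/side0.png');t=cv2.imread('pics/top0.png')
H=cv2.cvtColor(t,cv2.COLOR_BGR2HSV).astype(int);HS=cv2.cvtColor(s,cv2.COLOR_BGR2HSV).astype(int)
def roi(m,x0,x1,y0,y1):
    k=np.zeros_like(m);k[y0:y1,x0:x1]=1;return m&k
# block: dark
mb=roi((H[...,2]<75),225,256,178,200)
cb=biggest(mb);r=cv2.minAreaRect(cb);print('block top',r,cv2.boxPoints(r).tolist())
ms=roi((HS[...,2]<75),322,340,158,190)
cs=biggest(ms);print('block side bbox',cv2.boundingRect(cs))
r2=cv2.minAreaRect(cs);print(cv2.boxPoints(r2).tolist())
# cradle+scoop region: corners of crop
C=lambda x,y:(207+(x-400)/5.714-.5+.09,175+y/5.714-.5+.09)
cor=plane('top',[C(545,40),C(712,95),C(630,355),C(462,300)],0.068);print('cradle',cor,cor.mean(0))
e=np.roll(cor,-1,0)-cor;print(np.linalg.norm(e,axis=1),np.degrees(np.arctan2(e[:,1],e[:,0])))
print('block top z.133',plane('top',[C(578,77)],.133))
# cork
mc=roi((H[...,0]<20)&(H[...,1]>90),285,355,185,270);r=cv2.minAreaRect(biggest(mc));print('mat',r);
q=plane('top',cv2.boxPoints(r),.004);print(q,q.mean(0))
E
python3 - <<'E'
import cv2,numpy as np
s=cv2.imread('pics/side0.png')[225:350,245:375]; t=cv2.imread('pics/top0.png')[180:265,395:485]
t=cv2.convertScaleAbs(t,alpha=1.6)
cv2.imwrite('pics/crop1.png',np.hstack([cv2.resize(s,(390,375),interpolation=cv2.INTER_CUBIC),cv2.resize(t,(397,375),interpolation=cv2.INTER_CUBIC)]))
E
```

```text
block top ((240.5811004638672, 191.5135040283203), (20.714271545410156, 14.302711486816406), 9.462322235107422) [[229.189208984375, 196.86485290527344], [231.54055786132812, 182.7567596435547], [251.97299194335938, 186.1621551513672], [249.62164306640625, 200.27024841308594]]
block side bbox (322, 158, 18, 29)
[[322.0, 158.0], [339.0, 158.0], [339.0, 186.0], [322.0, 186.0]]
cradle [[0.5928 0.2176 0.068 ]
 [0.5715 0.1506 0.068 ]
 [0.4681 0.1804 0.068 ]
 [0.4891 0.2471 0.068 ]] [0.5304 0.1989 0.068 ]
[0.0703 0.1076 0.0699 0.1078] [-107.6468  163.9292   72.546   -15.8382]
block top z.133 [[0.5707 0.1902 0.133 ]]
mat ((319.32415771484375, 228.1103515625), (52.98302459716797, 61.12147903442383), 4.763641834259033)
[[ 0.4205  0.0859  0.004 ]
 [ 0.5688  0.0759  0.004 ]
 [ 0.5593 -0.0541  0.004 ]
 [ 0.4107 -0.0422  0.004 ]] [0.4898 0.0164 0.004 ]
```

View pics/crop1.png

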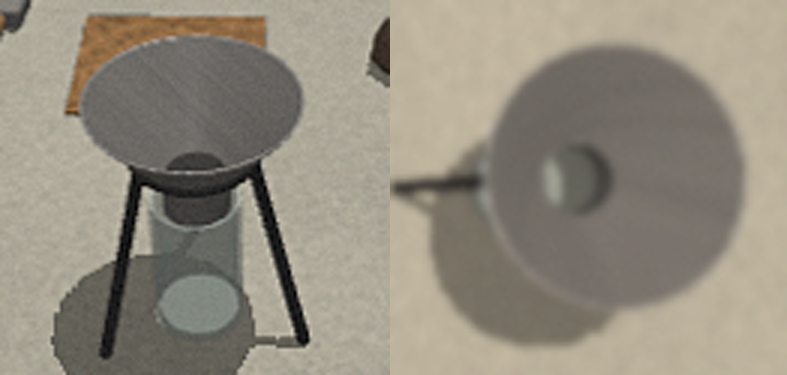

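Run:
```python
from h import *
np.set_printoptions(precision=4,suppress=True)
T=lambda x,y:(395+(x-390+.5)/4.411-.5,180+(y+.5)/4.411-.5)
S=lambda x,y:(245+(x+.5)/3-.5,225+(y+.5)/3-.5)
def circ(P):
    A=np.c_[2*P[:,:2],np.ones(len(P))];a=np.linalg.lstsq(A,(P[:,:2]**2).sum(1),rcond=None)[0]
    return a[:2],np.sqrt(a[2]+a[0]**2+a[1]**2)
print('rim top',circ(plane('top',[T(488,175),T(744,178),T(615,44),T(618,307)],.162)))
print('rim side',circ(plane('side',[S(82,103),S(303,103),S(193,35),S(193,173)],.162)))
cs=[c for c in [tri(S(193,101),T(616,175))]];print('tri rim centre',cs)
print('jar inside bottom', plane('side',[S(200,304)],.005),'jar top rim',plane('side',[S(196,205)],.092))
# block overlays
y=np.radians(-16.7);s=cv2.imread('pics/side0.png');t=cv2.imread('pics/top0.png')
c=np.array([.5304,.1989]);Rz=np.array([[np.cos(y),-np.sin(y)],[np.sin(y),np.cos(y)]])
def box(cx,cy,hx,hy,z):return [[*(c+Rz@[cx+a*hx,cy+b*hy]),z] for a,b in((-1,-1),(1,-1),(1,1),(-1,1))]
out=[]
for n,im,(x0,y0),al in(('side',s,(283,150),1.2),('top',t,(207,175),1.6)):
    k=cv2.convertScaleAbs(cv2.resize(im[y0:y0+70,x0:x0+70],(400,400),interpolation=cv2.INTER_CUBIC),alpha=al)
    for b,col in((box(.043,0,.007,.017,.133),(0,255,0)),(box(.043,0,.007,.017,.09),(255,255,0)),(box(0,0,.055,.035,.068),(0,0,255)),(box(0,0,.038,.030,.0),(255,0,255))):
        p=((proj(n,b)-[x0,y0]+.5)*400/70-.5).round().astype(int);cv2.polylines(k,[p],True,col,1)
    out.append(k)
cv2.imwrite('pics/ov.png',np.hstack(out))
```

```text
rim top (array([ 0.5085, -0.2397]), np.float64(0.060542186323892175))
rim side (array([ 0.5075, -0.2402]), np.float64(0.06137828768558849))
tri rim centre [(array([ 0.5081, -0.24  ,  0.1603]), np.float64(0.0005697232326992274))]
jar inside bottom [[ 0.5063 -0.2426  0.005 ]] jar top rim [[ 0.5068 -0.2488  0.092 ]]
```

View pics/ov.png

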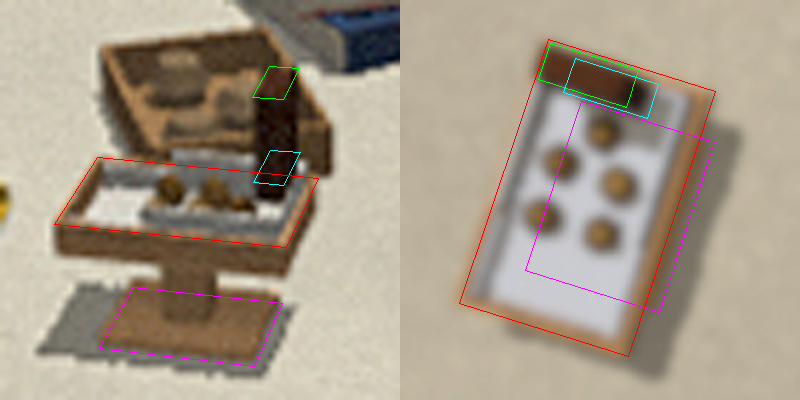

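Overlay: the predicted block top (z 0.133), cradle top edge and foot all fall on the picture in both views to within about 1 mm. So the grip point is about (0.571, 0.187, 0.111) with scoop yaw -16.7°. The funnel mouth is about (0.508, -0.240, 0.161).

```bash
cat >> h.py <<'E'
def plan(P,yaw=-16.7,sgn=1,tilt=0):
    """tool-frame shift (full-scale units) and total turn (units) to TCP P, tool down, y along sgn*scoop x"""
    o=monitor.observe();Rt=R.from_euler('xyz',o['tool_rot'])
    a=np.radians(yaw);sx=np.array([np.cos(a),np.sin(a),0]);sy=np.array([-np.sin(a),np.cos(a),0])
    x=np.array([0,0,-1.]);yv=sgn*sx;M=R.from_matrix(np.c_[x,yv,np.cross(x,yv)])
    M=R.from_rotvec(-sy*np.radians(tilt))*M
    d=np.array(P)-o['position']
    print('clock',o['clock'],'pos',o['position'].round(4),'w',round(o['grip_width'],4),'F',o['force'].round(1),'q',o['qpos'].round(2))
    print('world d mm',(d*1e3).round(1),'tool shift units',(Rt.inv().apply(d)/.03).round(3),'turn units',(np.degrees((Rt.inv()*M).as_rotvec())/6).round(3))
    return Rt,M,d
E
python3 - <<'E'
from h import *
for s in(1,-1):
    Rt,M,d=plan([.5714,.1868,.2],sgn=s)
print(Rt.as_matrix().round(2))
E
```

```text
clock 0.1 pos [0.1569 0.6047 0.2448] w 0.0856 F [ 0.4 -0.4 -0. ] q [-1.39  0.52 -0.04  1.6   0.02  1.02 -0.11]
world d mm [ 414.5 -417.9  -44.8] tool shift units [  1.503 -10.012  16.873] turn units [1.5359e+01 8.0000e-03 7.0000e-03]
clock 0.1 pos [0.1569 0.6047 0.2448] w 0.0856 F [ 0.4 -0.4 -0. ] q [-1.39  0.52 -0.04  1.6   0.02  1.02 -0.11]
world d mm [ 414.5 -417.9  -44.8] tool shift units [  1.503 -10.012  16.873] turn units [-1.4641e+01 -7.0000e-03  8.0000e-03]
[[-0.    0.25  0.97]
 [-0.    0.97 -0.25]
 [-1.   -0.    0.  ]]
```

{"name": "arm_command", "arguments": {
  "delta_pos": [
    [0, -0.42, 0.7],
    [0, -0.42, 0.7],
    [0, -0.42, 0.7],
    [0, -0.42, 0.7],
    [0, -0.42, 0.7],
    [0, -0.42, 0.7],
    [0, -0.42, 0.7],
    [0, -0.42, 0.7],
    [0, -0.42, 0.7],
    [0, -0.42, 0.7]
  ],
  "rotation": [
    [0, 0, 0],
    [0, 0, 0],
    [0, 0, 0],
    [0, 0, 0],
    [0, 0, 0],
    [0, 0, 0],
    [0, 0, 0],
    [0, 0, 0],
    [0, 0, 0],
    [0, 0, 0]
  ],
  "gripper": -0.1
}}

```text
clock: 1.1
position: [0.331, 0.4242, 0.2417]
tool_rot: [-1.89, 1.564, -2.137]
force: [-0.3, 0.8, 0.2]
grip_width: 0.0469
```

{"name": "arm_command", "arguments": {
  "delta_pos": [
    [0, -0.42, 0.7],
    [0, -0.42, 0.7],
    [0, -0.42, 0.7],
    [0, -0.42, 0.7],
    [0, -0.42, 0.7],
    [0, -0.42, 0.7],
    [0, -0.42, 0.7],
    [0, -0.42, 0.7],
    [0, -0.42, 0.7],
    [0, -0.42, 0.7]
  ],
  "rotation": [
    [0, 0, 0],
    [0, 0, 0],
    [0, 0, 0],
    [0, 0, 0],
    [0, 0, 0],
    [0, 0, 0],
    [0, 0, 0],
    [0, 0, 0],
    [0, 0, 0],
    [0, 0, 0]
  ]
}}

```text
clock: 2.1
position: [0.5092, 0.2414, 0.2401]
tool_rot: [-1.997, 1.56, -2.244]
force: [-0.1, 0.2, 0.7]
grip_width: 0.0472
```

{"name": "arm_command", "arguments": {
  "delta_pos": [
    [0, 0, 0],
    [0, 0, 0],
    [0, 0, 0],
    [0, 0, 0],
    [0, 0, 0],
    [0, 0, 0],
    [0, 0, 0],
    [0, 0, 0],
    [0, 0, 0],
    [0, 0, 0]
  ],
  "rotation": [
    [1, 0, 0],
    [1, 0, 0],
    [1, 0, 0],
    [1, 0, 0],
    [1, 0, 0],
    [1, 0, 0],
    [1, 0, 0],
    [1, 0, 0],
    [1, 0, 0],
    [1, 0, 0]
  ]
}}

```text
clock: 3.1
position: [0.5105, 0.2362, 0.2375]
tool_rot: [-0.941, 1.554, -2.282]
force: [-0.9, 0.3, -0.1]
grip_width: 0.0469
```

```bash
python3 -c "
from h import *
plan([.5714,.1868,.17])"
```

```text
clock 3.1 pos [0.5105 0.2362 0.2375] w 0.0469 F [-0.9  0.3 -0.1] q [-0.79  0.46  0.34  1.78 -0.18  0.95 -0.14]
world d mm [ 60.9 -49.4 -67.5] tool shift units [2.247 1.631 2.044] turn units [4.978 0.127 0.103]
```

{"name": "arm_command", "arguments": {
  "delta_pos": [
    [0, 0, 0],
    [0, 0, 0],
    [0, 0, 0],
    [0, 0, 0],
    [0, 0, 0],
    [0, 0, 0]
  ],
  "rotation": [
    [1, 0.03, 0.02],
    [1, 0.03, 0.02],
    [1, 0.03, 0.02],
    [1, 0.03, 0.02],
    [1, 0.03, 0.02],
    [0, 0, 0]
  ]
}}

```text
clock: 3.7
position: [0.5095, 0.2362, 0.236]
tool_rot: [-1.623, 1.568, 2.772]
force: [0.8, 0.2, 0.4]
grip_width: 0.0467
```

```bash
python3 -c "
from h import *
plan([.5714,.1868,.17])"
```

```text
clock 3.7 pos [0.5095 0.2362 0.236 ] w 0.0467 F [0.8 0.2 0.4] q [-0.88  0.47  0.48  1.8  -0.26  0.94 -0.61]
world d mm [ 61.9 -49.4 -66. ] tool shift units [2.192 2.481 0.918] turn units [-0.252 -0.002  0.024]
```

{"name": "arm_command", "arguments": {
  "delta_pos": [
    [0, 0.62, 0.23],
    [0, 0.62, 0.23],
    [0, 0.62, 0.23],
    [0, 0.62, 0.23],
    [0.5, 0, 0],
    [0.5, 0, 0],
    [0.4, 0, 0],
    [0, 0, 0]
  ],
  "rotation": [
    [-0.07, 0, 0],
    [-0.07, 0, 0],
    [-0.07, 0, 0],
    [-0.06, 0, 0.02],
    [0, 0, 0],
    [0, 0, 0],
    [0, 0, 0],
    [0, 0, 0]
  ]
}}

```text
clock: 4.5
position: [0.5725, 0.1873, 0.1896]
tool_rot: [-1.164, 1.567, -2.996]
force: [-1.2, 0.4, -0.6]
grip_width: 0.0469
```

```bash
python3 -c "
from h import *
plan([.5714,.1868,.106])
s=optics.grab_frame('side')[90:200,270:390,::-1];t=optics.grab_frame('top')[150:250,190:290,::-1]
cv2.imwrite('pics/ap.png',np.hstack([cv2.resize(s,(436,400)),cv2.convertScaleAbs(cv2.resize(t,(360,400)),alpha=1.5)]))"
```

```text
clock 4.5 pos [0.5725 0.1873 0.1896] w 0.0469 F [-1.2  0.4 -0.6] q [-0.71  0.59  0.43  1.73 -0.31  0.89 -0.4 ]
world d mm [ -1.1  -0.5 -83.6] tool shift units [ 2.788 -0.019  0.022] turn units [0.287 0.017 0.037]
```

View pics/ap.png

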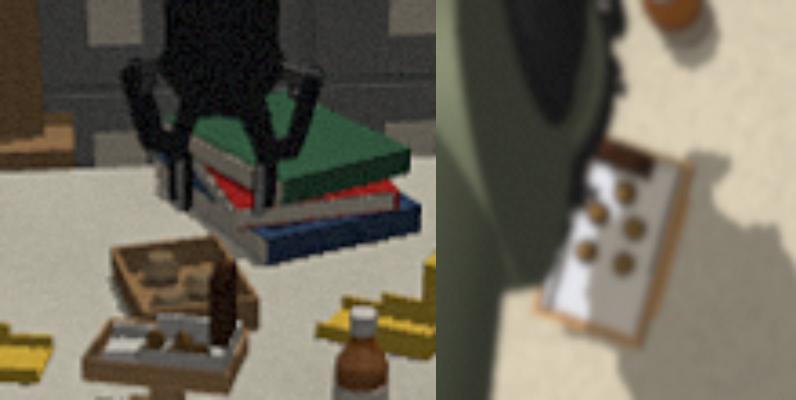

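The side crop shows the fingers at crop columns 180 and 265 astride the block at column 223. The holder and nodules are untouched. Descending.

{"name": "arm_command", "arguments": {
  "delta_pos": [
    [0.4, -0.01, 0.01],
    [0.5, 0, 0],
    [0.4, 0, 0],
    [0.2, 0, 0],
    [0, 0, 0],
    [0, 0, 0]
  ],
  "rotation": [
    [0.15, 0, 0.02],
    [0.13, 0, 0.02],
    [0, 0, 0],
    [0, 0, 0],
    [0, 0, 0],
    [0, 0, 0]
  ]
}}

```text
clock: 5.2
position: [0.5732, 0.1885, 0.145]
tool_rot: [1.947, 1.566, 0.085]
force: [0.4, -0.3, -0.0]
grip_width: 0.0471
```

```bash
python3 -c "
from h import *
plan([.5714,.1868,.106])"
```

```text
clock 5.2 pos [0.5732 0.1885 0.145 ] w 0.0471 F [ 0.4 -0.3 -0. ] q [-0.69  0.65  0.41  1.77 -0.34  0.8  -0.41]
world d mm [ -1.8  -1.7 -39. ] tool shift units [ 1.3   -0.047  0.073] turn units [ 0.003 -0.016 -0.04 ]
```

{"name": "arm_command", "arguments": {
  "delta_pos": [
    [0.3, -0.04, 0.06],
    [0.4, 0, 0.01],
    [0.4, 0, 0],
    [0.2, 0, 0],
    [0, 0, 0],
    [0, 0, 0]
  ],
  "rotation": [
    [0, 0, -0.04],
    [0, 0, 0],
    [0, 0, 0],
    [0, 0, 0],
    [0, 0, 0],
    [0, 0, 0]
  ]
}}

```text
clock: 5.8
position: [0.5715, 0.1866, 0.1028]
tool_rot: [-3.05, 1.569, 1.372]
force: [-0.4, 0.3, -0.1]
grip_width: 0.0469
```

```bash
python3 -c "
from h import *
plan([.5714,.1868,.106])
s=optics.grab_frame('side')[130:220,270:370,::-1];t=optics.grab_frame('top')[150:250,190:290,::-1]
cv2.imwrite('pics/ap2.png',cv2.resize(s,(700,630)[:2])[:600])"
```

```text
clock 5.8 pos [0.5715 0.1866 0.1028] w 0.0469 F [-0.4  0.3 -0.1] q [-0.67  0.7   0.38  1.79 -0.37  0.72 -0.38]
world d mm [-0.1  0.2  3.2] tool shift units [-0.108 -0.006 -0.004] turn units [ 0.003 -0.018  0.002]
```

View pics/ap2.png

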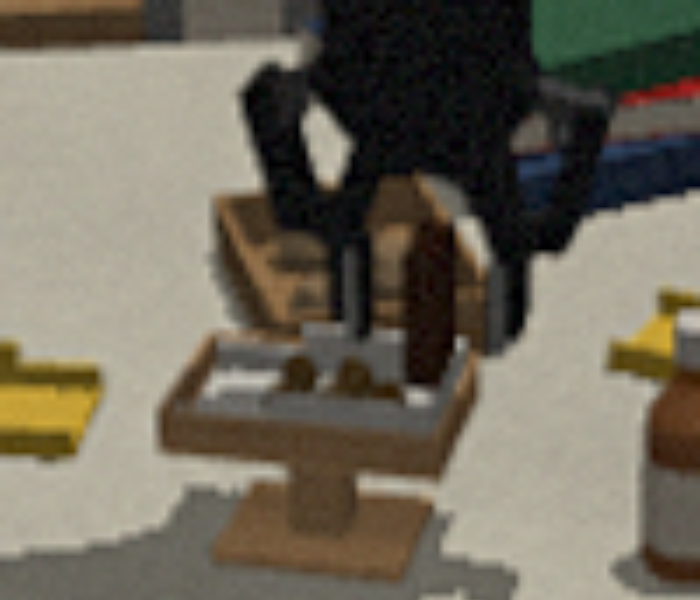

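The image shows the block (columns 408–452) centred between the pads' inner faces at 371 and 490. I'll close the gripper.

{"name": "arm_command", "arguments": {
  "delta_pos": [
    [-0.1, 0, 0],
    [0, 0, 0],
    [0, 0, 0],
    [0, 0, 0],
    [0, 0, 0]
  ],
  "rotation": [
    [0, 0, 0],
    [0, 0, 0],
    [0, 0, 0],
    [0, 0, 0],
    [0, 0, 0]
  ],
  "gripper": 0.5,
  "grip_force": 20
}}

```text
clock: 6.4
position: [0.5722, 0.1871, 0.1077]
tool_rot: [2.722, 1.567, 0.86]
force: [-0.8, -0.7, 0.6]
grip_width: 0.0214
```

{"name": "arm_command", "arguments": {
  "delta_pos": [
    [0, 0, 0],
    [0, 0, 0],
    [0, 0, 0],
    [0, 0, 0],
    [0, 0, 0]
  ],
  "rotation": [
    [0, 0, 0],
    [0, 0, 0],
    [0, 0, 0],
    [0, 0, 0],
    [0, 0, 0]
  ],
  "gripper": 1,
  "grip_force": 20
}}

```text
clock: 6.9
position: [0.5721, 0.1871, 0.1078]
tool_rot: [2.795, 1.567, 0.934]
force: [-1.1, 0.1, 1.5]
grip_width: 0.0141
```

{"name": "arm_command", "arguments": {
  "delta_pos": [
    [0, 0, 0],
    [0, 0, 0],
    [0, 0, 0]
  ],
  "rotation": [
    [0, 0, 0],
    [0, 0, 0],
    [0, 0, 0]
  ],
  "grip_force": 70
}}

```text
clock: 7.2
position: [0.5722, 0.1871, 0.1078]
tool_rot: [2.766, 1.567, 0.904]
force: [-0.7, 0.3, 1.2]
grip_width: 0.0131
```

```bash
python3 -c "
from h import *
plan([.5714,.1868,.106])"
```

```text
clock 7.2 pos [0.5722 0.1871 0.1078] w 0.0131 F [-0.7  0.3  1.2] q [-0.67  0.7   0.38  1.79 -0.37  0.73 -0.38]
world d mm [-0.8 -0.3 -1.8] tool shift units [ 0.062 -0.023  0.018] turn units [ 0.006 -0.037 -0.014]
```

{"name": "arm_command", "arguments": {
  "delta_pos": [
    [-0.1, 0, 0],
    [-0.1, 0, 0],
    [-0.12, 0, 0],
    [-0.12, 0, 0],
    [-0.12, 0, 0]
  ],
  "rotation": [
    [0, 0, 0],
    [0, 0, 0],
    [0, 0, 0],
    [0, 0, 0],
    [0, 0, 0]
  ]
}}

```text
clock: 7.7
position: [0.5718, 0.1869, 0.1253]
tool_rot: [2.895, 1.568, 1.034]
force: [0.2, 0.1, -2.2]
grip_width: 0.0138
```

```bash
python3 -c "
from h import *
plan([.5722,.1871,.135])"
```

```text
clock 7.7 pos [0.5718 0.1869 0.1253] w 0.0138 F [ 0.2  0.1 -2.2] q [-0.68  0.67  0.4   1.78 -0.36  0.76 -0.39]
world d mm [0.4 0.2 9.7] tool shift units [-0.324  0.012 -0.012] turn units [ 0.005 -0.028 -0.007]
```

{"name": "arm_command", "arguments": {
  "delta_pos": [
    [-0.15, 0.01, -0.01],
    [-0.2, 0, 0],
    [-0.2, 0, 0],
    [0, 0, 0]
  ],
  "rotation": [
    [0, 0, 0],
    [0, 0, 0],
    [0, 0, 0],
    [0, 0, 0]
  ]
}}

```text
clock: 8.1
position: [0.5725, 0.1872, 0.1442]
tool_rot: [2.732, 1.567, 0.871]
force: [-0.2, 0.1, -2.3]
grip_width: 0.0132
```

```bash
python3 -c "
from h import *
plan([.5722,.1871,.135])
s=optics.grab_frame('side')[130:220,270:370,::-1]
cv2.imwrite('pics/lift.png',cv2.resize(s,(600,540)))"
```

```text
clock 8.1 pos [0.5725 0.1872 0.1442] w 0.0132 F [-0.2  0.1 -2.3] q [-0.69  0.65  0.41  1.77 -0.35  0.79 -0.4 ]
world d mm [-0.3 -0.1 -9.2] tool shift units [ 0.305 -0.009  0.005] turn units [ 0.005 -0.035 -0.015]
```

View pics/lift.png

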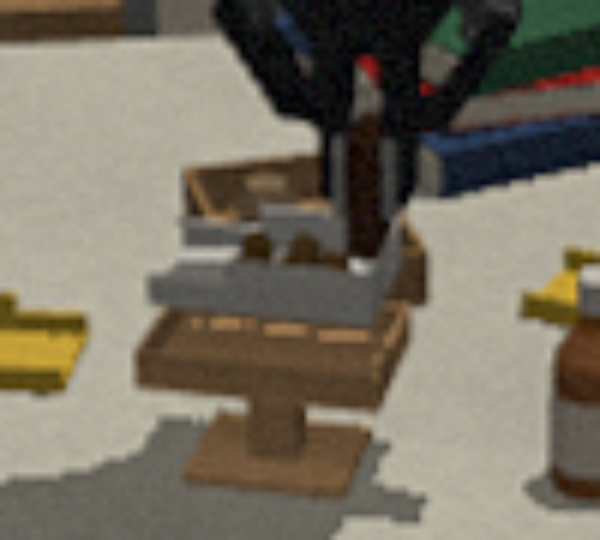

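The scoop is out and level at crop row 290 with nodules aboard. The holder is standing unmoved, with its foot at rows 415–490. I'll raise further and carry it over.

{"name": "arm_command", "arguments": {
  "delta_pos": [
    [-0.2, 0, 0],
    [-0.4, 0, 0],
    [-0.5, 0, 0],
    [-0.5, 0, 0],
    [-0.5, 0, 0],
    [-0.4, 0, 0],
    [-0.25, 0, 0],
    [-0.1, 0, 0]
  ],
  "rotation": [
    [0, 0, 0],
    [0, 0, 0],
    [0, 0, 0],
    [0, 0, 0],
    [0, 0, 0],
    [0, 0, 0],
    [0, 0, 0],
    [0, 0, 0]
  ]
}}

```text
clock: 8.95
position: [0.5718, 0.1864, 0.2361]
tool_rot: [2.831, 1.568, 0.968]
force: [-0.3, 0.3, -1.9]
grip_width: 0.0133
```

{"name": "arm_command", "arguments": {
  "delta_pos": [
    [0, 0.06, 0.15],
    [0, 0.12, 0.3],
    [0, 0.19, 0.5],
    [0, 0.23, 0.6],
    [0, 0.23, 0.6],
    [0, 0.23, 0.6],
    [0, 0.23, 0.6],
    [0, 0.23, 0.6],
    [0, 0.23, 0.6],
    [0, 0.23, 0.6]
  ],
  "rotation": [
    [0, 0, 0],
    [0, 0, 0],
    [0, 0, 0],
    [0, 0, 0],
    [0, 0, 0],
    [0, 0, 0],
    [0, 0, 0],
    [0, 0, 0],
    [0, 0, 0],
    [0, 0, 0]
  ]
}}

```text
clock: 9.95
position: [0.5818, 0.0053, 0.2319]
tool_rot: [-1.024, 1.566, -2.889]
force: [1.2, 0.1, -1.2]
grip_width: 0.0133
```

```bash
python3 -c "
from h import *
plan([.6067,-.2696,.232])"
```

```text
clock 9.95 pos [0.5818 0.0053 0.2319] w 0.0133 F [ 1.2  0.1 -1.2] q [-0.45  0.51  0.48  1.75 -0.28  0.96 -0.15]
world d mm [ 2.490e+01 -2.749e+02  1.000e-01] tool shift units [5.000e-03 3.451e+00 8.529e+00] turn units [-0.027  0.022  0.037]
```

{"name": "arm_command", "arguments": {
  "delta_pos": [
    [0, 0.24, 0.6],
    [0, 0.24, 0.6],
    [0, 0.24, 0.6],
    [0, 0.24, 0.6],
    [0, 0.24, 0.6],
    [0, 0.24, 0.6],
    [0, 0.24, 0.6],
    [0, 0.24, 0.6],
    [0, 0.24, 0.6],
    [0, 0.24, 0.6]
  ],
  "rotation": [
    [0, 0, 0],
    [0, 0, 0],
    [0, 0, 0],
    [0, 0, 0],
    [0, 0, 0],
    [0, 0, 0],
    [0, 0, 0],
    [0, 0, 0],
    [0, 0, 0],
    [0, 0, 0]
  ]
}}

```text
clock: 10.95
position: [0.5894, -0.2123, 0.228]
tool_rot: [-0.962, 1.557, -2.839]
force: [0.4, -0.2, -1.1]
grip_width: 0.0131
```

{"name": "arm_command", "arguments": {
  "delta_pos": [
    [0, 0.24, 0.6],
    [0, 0.24, 0.6],
    [0, 0.2, 0.5],
    [0, 0.1, 0.3],
    [0, 0.05, 0.15],
    [0, 0, 0]
  ],
  "rotation": [
    [0, 0, 0],
    [0, 0, 0],
    [0, 0, 0],
    [0, 0, 0],
    [0, 0, 0],
    [0, 0, 0]
  ]
}}

```text
clock: 11.55
position: [0.5869, -0.294, 0.2255]
tool_rot: [-0.979, 1.552, -2.866]
force: [-0.1, -0.7, -1.5]
grip_width: 0.0132
```

```bash
python3 -c "
from h import *
plan([.6067,-.2696,.232])"
```

```text
clock 11.55 pos [ 0.5869 -0.294   0.2255] w 0.0132 F [-0.1 -0.7 -1.5] q [ 0.07  0.65  0.48  1.54 -0.31  1.05  0.31]
world d mm [19.8 24.4  6.5] tool shift units [-0.232  0.372 -0.976] turn units [-0.234  0.101  0.154]
```

{"name": "arm_command", "arguments": {
  "delta_pos": [
    [-0.1, 0.1, -0.2],
    [-0.1, 0.13, -0.35],
    [-0.03, 0.1, -0.3],
    [0, 0.04, -0.12],
    [0, 0, 0],
    [0, 0, 0]
  ],
  "rotation": [
    [-0.1, 0.05, 0.08],
    [-0.1, 0.05, 0.07],
    [-0.03, 0, 0],
    [0, 0, 0],
    [0, 0, 0],
    [0, 0, 0]
  ]
}}

```text
clock: 12.15
position: [0.6091, -0.263, 0.233]
tool_rot: [2.76, 1.568, 0.904]
force: [-0.4, 0.2, -1.4]
grip_width: 0.0133
```

```bash
python3 -c "
from h import *
plan([.6067,-.2696,.232])
s=optics.grab_frame('side')[160:350,225:415,::-1];t=optics.grab_frame('top')[140:270,370:500,::-1]
cv2.imwrite('pics/pour0.png',np.hstack([cv2.resize(s,(400,400)),cv2.convertScaleAbs(cv2.resize(t,(400,400)),alpha=1.5)]))"
```

```text
clock 12.15 pos [ 0.6091 -0.263   0.233 ] w 0.0133 F [-0.4  0.2 -1.4] q [ 0.03  0.64  0.47  1.52 -0.32  1.05  0.29]
world d mm [-2.4 -6.6 -1. ] tool shift units [ 0.033 -0.017  0.233] turn units [ 0.067 -0.027 -0.011]
```

View pics/pour0.png

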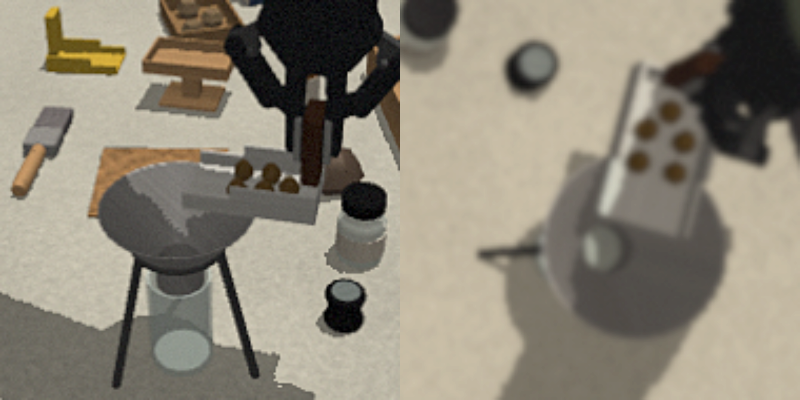

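Top crop: five nodules in the scoop, nose edge at (645,226), inside the rim (545–728, 160–337) and just upstream of the funnel centre (636,249). I'll start tilting about the nose.

{"name": "arm_command", "arguments": {
  "delta_pos": [
    [0.02, -0.02, 0.1],
    [-0.16, -0.1, 0.07],
    [-0.25, -0.15, 0],
    [-0.25, -0.15, 0],
    [-0.25, -0.15, 0],
    [-0.16, -0.1, 0],
    [0, 0, 0]
  ],
  "rotation": [
    [0.05, -0.03, 0],
    [0, 0, 0.5],
    [0, 0, 0.8],
    [0, 0, 0.8],
    [0, 0, 0.8],
    [0, 0, 0.5],
    [0, 0, 0]
  ]
}}

```text
clock: 12.95
position: [0.5806, -0.265, 0.2611]
tool_rot: [1.561, 1.202, -0.307]
force: [0.2, -0.4, -1.6]
grip_width: 0.0135
```

```bash
cat >> h.py <<'E'
def nose(tilt=50,target=(.5176,-.2429,.180)):
    Rt,M,d=plan([.6067,-.2696,.232],tilt=tilt);o=monitor.observe();n=o['position']+Rt.apply([.0518,-.093,0])
    y=Rt.apply([0,1,0]);print('nose',n.round(4),'tilt',np.degrees(np.arcsin(y[2])).round(1),'nose err tool units',(Rt.inv().apply(np.array(target)-n)/.03).round(2))
E
python3 -c "
from h import *
nose()"
```

```text
clock 12.95 pos [ 0.5806 -0.265   0.2611] w 0.0135 F [ 0.2 -0.4 -1.6] q [ 0.01  0.4   0.44  1.88 -0.38  0.55  0.38]
world d mm [ 26.1  -4.6 -29.1] tool shift units [ 1.22   0.469 -0.113] turn units [-0.022  0.06   4.813]
nose [ 0.5154 -0.2454  0.1793] tilt 21.1 nose err tool units [-0.01  0.05 -0.1 ]
```

Joint 6 is heading towards its limit (0.55, min 0.16) at 21° of tilt. I'll fit a simple arm model to the logged poses to see which pour azimuth has room.

```bash
cat > kin.py <<'E'
from h import *
from scipy.optimize import least_squares
D=[([-1.38719,.52198,-.03632,1.59995,.02118,1.02106,-.11284],[.15689,.6047,.24477],[-1.51234,1.56979,-1.76622]),
([-.79,.46,.34,1.78,-.18,.95,-.14],[.5105,.2362,.2375],[-.941,1.554,-2.282]),
([-.88,.47,.48,1.8,-.26,.94,-.61],[.5095,.2362,.236],[-1.623,1.568,2.772]),
([-.67,.7,.38,1.79,-.37,.72,-.38],[.5715,.1866,.1028],[-3.05,1.569,1.372]),
([-.45,.51,.48,1.75,-.28,.96,-.15],[.5818,.0053,.2319],[-1.024,1.566,-2.889]),
([.07,.65,.48,1.54,-.31,1.05,.31],[.5869,-.294,.2255],[-.979,1.552,-2.866])]
o=monitor.observe();D.append((o['qpos'],o['position'],o['tool_rot']))
def fk(q,p,s):
    d1,l1,l2,l3,ty=p[:5];z=np.array([0,0,1.]);r=R.identity();t=d1*z
    for i in range(7):
        r=r*(R.from_rotvec([0,0,s[i//2]*q[i]]) if i%2==0 else R.from_rotvec([0,q[i],0]))
        if i==1:t=t+r.apply([p[5],0,l1])
        if i==3:t=t+r.apply([p[6],0,l2])
        if i==5:t=t+r.apply([p[7],0,l3])
    return t,r*R.from_euler('xyz',[0,-np.pi/2,0])*R.from_rotvec([ty,0,0])
def res(p,s):
    e=[]
    for q,P,E in D:
        t,r=fk(q,p,s);e+=list((t-P)*10)+list((R.from_euler('xyz',E).inv()*r).as_rotvec())
    return np.array(e)
import itertools
def fit():
    best=None
    for s in itertools.product((-1,1),repeat=4):
        for ty in(0,1.57,3.14,-1.57):
            f=least_squares(res,[.33,.42,.4,.3,ty,0,0,0],args=(s,))
            if best is None or f.cost<best[0]:best=(f.cost,s,f.x)
    return best
LO=np.array([-2.91,-.3,-1.5,.17,-1.26,.16,-2.52]);HI=np.array([2.91,2.13,1.42,2.43,4.41,1.93,2.52])
E
python3 - <<'E'
from kin import *
np.set_printoptions(precision=3,suppress=True)
c,s,p=fit();print(c,s,p);e=res(p,s).reshape(-1,6);print('pos err mm',abs(e[:,:3]).max()*100,'rot deg',np.degrees(abs(e[:,3:]).max()))
import pickle;pickle.dump((s,p),open('kin.pkl','wb'))
N=np.array([.508,-.24,.18]);q0=monitor.observe()['qpos']
for yaw in range(-70,71,10):
    out=[]
    q=q0
    for tilt in(21,36,48,55):
        a=np.radians(yaw);x=np.array([np.cos(a),np.sin(a),0]);sy=np.array([-x[1],x[0],0])
        dn=np.array([0,0,-1.]);M=R.from_rotvec(-sy*np.radians(tilt))*R.from_matrix(np.c_[dn,x,np.cross(dn,x)])
        tgt=N+.01*x-M.apply([.0518,-.093,0])
        g=lambda q:np.r_[(fk(q,p,s)[0]-tgt)*10,(M.inv()*fk(q,p,s)[1]).as_rotvec(),.003*(q-q0)]
        f=least_squares(g,np.clip(q,LO+.03,HI-.03),bounds=(LO+.02,HI-.02));q=f.x
        out.append((tilt,round(float(np.linalg.norm(f.fun[:6])),3),q[[2,4,5,6]].round(2).tolist()))
    print(yaw,out)
E
```

```text
0.24531657132973778 (-1, -1, -1, -1) [ 0.343  0.493  0.475  0.329  1.571 -0.1   -0.013 -0.057]
pos err mm 61.957869644796595 rot deg 0.34668475889702693
-70 [(21, 0.0, [0.96, -0.25, 0.65, -0.7]), (36, 0.0, [1.36, -0.66, 0.46, -0.53]), (48, 0.0, [1.39, -0.82, 0.32, -0.55]), (55, 0.0, [1.37, -0.9, 0.25, -0.58])]
-60 [(21, 0.0, [0.83, -0.2, 0.6, -0.56]), (36, 0.0, [1.31, -0.65, 0.35, -0.36]), (48, 0.0, [1.32, 0.56, 0.18, -1.53]), (55, 0.0, [1.37, 1.04, 0.18, -2.06])]
-50 [(21, 0.0, [0.72, -0.21, 0.56, -0.37]), (36, 0.0, [1.23, -0.58, 0.25, -0.23]), (48, 0.0, [1.26, 1.15, 0.18, -1.84]), (55, 0.0, [0.5, 1.69, 0.47, -2.23])]
-40 [(21, 0.0, [0.62, -0.24, 0.54, -0.16]), (36, 0.0, [0.82, 0.11, 0.18, -0.56]), (48, 0.0, [0.29, 1.69, 0.18, -1.94]), (55, 0.0, [0.57, 2.03, 0.31, -2.39])]
-30 [(21, 0.0, [0.53, -0.3, 0.53, 0.07]), (36, 0.0, [1.02, -0.81, 0.18, 0.4]), (48, 0.154, [1.31, -1.24, 0.18, 0.7]), (55, 0.271, [1.39, -1.24, 0.18, 0.66])]
-20 [(21, 0.0, [0.46, -0.36, 0.54, 0.3]), (36, 0.0, [0.56, -0.72, 0.18, 0.61]), (48, 0.144, [-0.36, -1.24, 0.18, 1.41]), (55, 0.189, [-1.34, -1.24, 0.18, 1.4
[... 712 characters left out ...]
]), (48, 0.0, [0.31, -1.24, 0.95, 2.08]), (55, 0.0, [-0.02, -1.24, 1.0, 2.22])]
40 [(21, 0.0, [0.26, -0.58, 0.88, 1.52]), (36, 0.0, [0.28, -0.92, 0.95, 1.89]), (48, 0.0, [0.29, -1.14, 1.1, 2.15]), (55, 0.0, [0.28, -1.23, 1.21, 2.28])]
50 [(21, 0.0, [0.25, -0.57, 0.95, 1.68]), (36, 0.0, [0.26, -0.86, 1.07, 2.01]), (48, 0.0, [0.24, -1.03, 1.23, 2.22]), (55, 0.0, [0.22, -1.1, 1.33, 2.33])]
60 [(21, 0.0, [0.24, -0.55, 1.02, 1.84]), (36, 0.0, [0.23, -0.8, 1.18, 2.12]), (48, 0.0, [0.19, -0.93, 1.34, 2.29]), (55, 0.0, [0.15, -0.98, 1.43, 2.37])]
70 [(21, 0.0, [0.23, -0.52, 1.09, 1.98]), (36, 0.0, [0.19, -0.72, 1.28, 2.22]), (48, 0.0, [0.13, -0.82, 1.44, 2.35]), (55, 0.0, [0.08, -0.85, 1.53, 2.41])]
```

```bash
cat > kin2.py <<'E'
from kin import *
S=(-1,-1,-1,-1)
def fk2(q,V):
    r=R.identity();t=np.zeros(3);V=np.array(V).reshape(4,3)
    for i in range(7):
        r=r*(R.from_rotvec([0,0,-q[i]]) if i%2==0 else R.from_rotvec([0,q[i],0]))
        if i in(0,2,4,6):t=t+r.apply(V[i//2])
    return t,r*R.from_euler('xyz',[0,-np.pi/2,0])*R.from_rotvec([np.pi/2,0,0])
def fitV():
    f=lambda V:np.r_[np.concatenate([(fk2(q,V)[0]-P)*1000 for q,P,E in D]),.05*1000*(np.array(V)-V0)*.1]
    V0=np.array([0,0,.34,0,0,.49,0,0,.47,0,0,.3]);g=least_squares(f,V0);return g
E
python3 - <<'E'
from kin2 import *
np.set_printoptions(precision=3,suppress=True)
g=fitV();V=g.x;print(V.reshape(4,3),abs(g.fun[:21]).max());np.save('V.npy',V)
N=np.array([.508,-.24,.18]);q0=monitor.observe()['qpos']
for rng in(range(-20,71,10),range(-30,-121,-10)):
  qs=q0
  for yaw in rng:
    out=[];q=qs
    for tilt in(21,36,48,54):
        a=np.radians(yaw);x=np.array([np.cos(a),np.sin(a),0]);sy=np.array([-x[1],x[0],0])
        dn=np.array([0,0,-1.]);M=R.from_rotvec(-sy*np.radians(tilt))*R.from_matrix(np.c_[dn,x,np.cross(dn,x)])
        tgt=N+.01*x-M.apply([.0518,-.093,0])
        h=lambda q,qp:np.r_[(fk2(q,V)[0]-tgt)*10,(M.inv()*fk2(q,V)[1]).as_rotvec(),.003*(q-qp)]
        f=least_squares(h,np.clip(q,LO+.03,HI-.03),bounds=(LO+.02,HI-.02),args=(q.copy(),));q=f.x
        if tilt==21:qs=q
        out.append((round(float(np.linalg.norm(f.fun[:6])),2),q[1:].round(2).tolist()))
    print(yaw,out[0][1],out[1:])
E
```

```text
[[-0.003 -0.026  0.326]
 [-0.004 -0.04   0.533]
 [ 0.008  0.006  0.435]
 [ 0.003  0.     0.31 ]] 2.2562505719410373
-20 [0.41, 0.47, 1.88, -0.37, 0.56, 0.32] [(0.0, [0.28, 0.46, 2.13, -0.8, 0.18, 0.76]), (0.17, [0.24, 0.59, 2.21, -1.24, 0.18, 1.21]), (0.27, [0.21, 0.56, 2.23, -1.24, 0.18, 1.23])]
-10 [0.39, 0.37, 1.87, -0.41, 0.57, 0.52] [(0.0, [0.27, -0.02, 2.09, -0.64, 0.2, 0.81]), (0.14, [0.25, -0.26, 2.17, -1.24, 0.18, 1.47]), (0.23, [0.27, -0.59, 2.18, -1.24, 0.18, 1.55])]
0 [0.39, 0.28, 1.86, -0.44, 0.6, 0.71] [(0.0, [0.29, -0.09, 2.07, -0.84, 0.3, 1.19]), (0.08, [0.34, -0.74, 2.15, -1.24, 0.18, 1.72]), (0.16, [0.42, -0.97, 2.17, -1.24, 0.18, 1.81])]
10 [0.39, 0.2, 1.85, -0.46, 0.64, 0.9] [(0.0, [0.31, -0.07, 2.04, -0.93, 0.43, 1.44]), (0.0, [0.44, -0.95, 2.15, -1.24, 0.19, 1.92]), (0.06, [0.54, -1.12, 2.17, -1.24, 0.18, 2.02])]
20 [0.39, 0.14, 1.84, -0.48, 0.69, 1.08] [(0.0, [0.33, -0.07, 2.0, -0.92, 0.56, 1.6]), (0.0, [0.38, -0.54, 2.1, -1.24, 0.5, 2.03]), (0.0, [0.52, -0.96, 2.14, -1.24, 0.37, 2.15])]
30 [0.4, 0.08, 1.83, -0.48, 0.74, 1.24] [(0.0, [0.36, -0.08, 1.96, -0.88, 
[... 1948 characters left out ...]
41, 0.8, -0.79] [(0.0, [0.82, 1.33, 1.95, -0.36, 0.67, -0.92]), (0.0, [0.97, 1.4, 2.01, -0.26, 0.6, -1.11]), (0.0, [1.03, 1.4, 2.03, -0.17, 0.57, -1.25])]
-100 [0.73, 1.2, 1.85, -0.44, 0.87, -0.92] [(0.0, [0.89, 1.36, 1.9, -0.37, 0.8, -1.06]), (0.0, [1.02, 1.4, 1.92, -0.25, 0.77, -1.25]), (0.0, [1.08, 1.4, 1.93, -0.17, 0.76, -1.35])]
-110 [0.77, 1.25, 1.83, -0.46, 0.95, -1.05] [(0.0, [0.94, 1.38, 1.85, -0.38, 0.93, -1.19]), (0.0, [1.06, 1.4, 1.84, -0.25, 0.93, -1.36]), (0.0, [1.12, 1.4, 1.83, -0.19, 0.94, -1.44])]
-120 [0.82, 1.29, 1.82, -0.49, 1.03, -1.18] [(0.0, [0.99, 1.4, 1.79, -0.39, 1.06, -1.31]), (0.0, [1.1, 1.4, 1.75, -0.26, 1.1, -1.46]), (0.0, [1.16, 1.4, 1.73, -0.21, 1.12, -1.52])]
```

The refined model fits to about 2 mm. Pouring at scoop yaw of about +45° reaches 54° of tilt with margin, but the current yaw does not. I'll ease the tilt back, then swing about the nose.

{"name": "arm_command", "arguments": {
  "delta_pos": [
    [0.11, 0.06, 0],
    [0.22, 0.11, 0],
    [0.22, 0.11, 0],
    [0.11, 0.06, 0],
    [0, -0.01, -0.09],
    [0, -0.01, -0.18],
    [0, -0.01, -0.26],
    [0, -0.01, -0.26],
    [0, -0.01, -0.26],
    [0, -0.01, -0.26]
  ],
  "rotation": [
    [0, 0, -0.35],
    [0, 0, -0.67],
    [0, 0, -0.67],
    [0, 0, -0.35],
    [-0.3, 0.05, 0],
    [-0.6, 0.1, 0],
    [-0.9, 0.14, 0],
    [-0.9, 0.14, 0],
    [-0.9, 0.14, 0],
    [-0.9, 0.14, 0]
  ]
}}

```text
clock: 13.95
position: [0.5971, -0.2326, 0.2436]
tool_rot: [1.576, 1.432, 0.204]
force: [-0.8, -0.4, -1.4]
grip_width: 0.0134
```

```bash
cat >> h.py <<'E'
def st(tilt,yaw=45):
    o=monitor.observe();Rt=R.from_euler('xyz',o['tool_rot']);a=np.radians(yaw);x=np.array([np.cos(a),np.sin(a),0]);sy=np.array([-x[1],x[0],0])
    dn=np.array([0,0,-1.]);M=R.from_rotvec(-sy*np.radians(tilt))*R.from_matrix(np.c_[dn,x,np.cross(dn,x)])
    n=o['position']+Rt.apply([.0518,-.093,0]);y=Rt.apply([0,1,0]);T=np.array([.508,-.24,.178])+.010*x
    print('clock',o['clock'],'q',o['qpos'].round(2),'nose',n.round(4),'yaw,tilt',np.degrees([np.arctan2(y[1],y[0]),np.arcsin(y[2])]).round(1))
    print('turn units',(np.degrees((Rt.inv()*M).as_rotvec())/6).round(2),'nose err tool units',(Rt.inv().apply(T-n)/.03).round(2),'F',o['force'].round(1))
E
python3 -c "
from h import *
st(10)"
```

```text
clock 13.95 q [ 0.1   0.51  0.31  1.67 -0.29  0.88  0.74] nose [ 0.5138 -0.2494  0.1795] yaw,tilt [11.4  7.9]
turn units [-5.53  0.87  0.33] nose err tool units [ 0.07  0.14 -0.53] F [-0.8 -0.4 -1.4]
```

{"name": "arm_command", "arguments": {
  "delta_pos": [
    [0.01, 0.01, -0.36],
    [0.01, 0.01, -0.36],
    [0.01, 0.01, -0.36],
    [0.01, 0.01, -0.36],
    [0.01, 0.01, -0.34],
    [0, 0, -0.22],
    [0, 0, -0.12],
    [0, 0, 0]
  ],
  "rotation": [
    [-0.9, 0.14, 0.05],
    [-0.9, 0.14, 0.05],
    [-0.9, 0.14, 0.05],
    [-0.9, 0.14, 0.05],
    [-0.9, 0.14, 0.05],
    [-0.6, 0.1, 0.03],
    [-0.3, 0.05, 0],
    [0, 0, 0]
  ]
}}

```text
clock: 14.75
position: [0.5689, -0.1739, 0.2433]
tool_rot: [1.547, 1.399, 0.786]
force: [-0.7, 0.4, -1.7]
grip_width: 0.0131
```

```bash
python3 -c "
from h import *
st(24)
s=optics.grab_frame('side')[160:350,225:415,::-1];t=optics.grab_frame('top')[140:270,370:500,::-1]
cv2.imwrite('pics/pour1.png',np.hstack([cv2.resize(s,(400,400)),cv2.convertScaleAbs(cv2.resize(t,(400,400)),alpha=1.5)]))"
```

```text
clock 14.75 q [ 0.2   0.45  0.11  1.76 -0.26  0.88  1.26] nose [ 0.512  -0.2341  0.1764] yaw,tilt [46.4  9.8]
turn units [ 0.23 -0.03  2.36] nose err tool units [-0.03  0.11  0.05] F [-0.7  0.4 -1.7]
```

View pics/pour1.png

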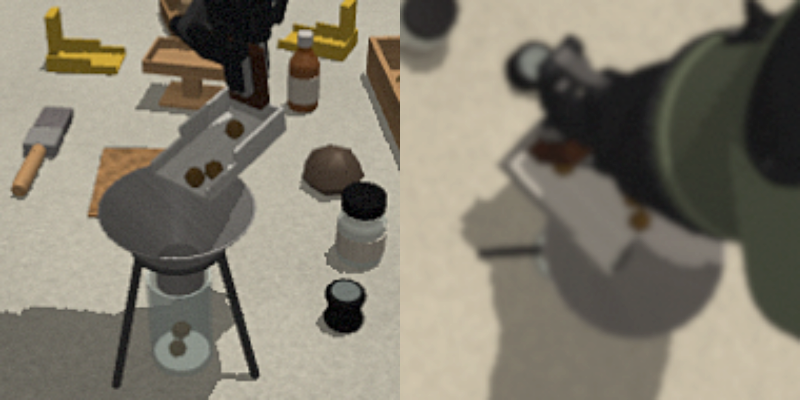

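Side crop: three nodules in the scoop at (235,128), (195,177) and (214,170), and two already in the jar at (180,330) and (178,348). None are astray. I'll tilt on slowly.

{"name": "arm_command", "arguments": {
  "delta_pos": [
    [-0.16, -0.08, 0.02],
    [-0.16, -0.08, 0.02],
    [-0.16, -0.08, 0],
    [-0.16, -0.08, 0],
    [-0.16, -0.09, 0],
    [-0.13, -0.08, 0],
    [-0.13, -0.08, 0],
    [-0.13, -0.08, 0],
    [-0.13, -0.08, 0],
    [-0.13, -0.08, 0]
  ],
  "rotation": [
    [0.1, 0, 0.5],
    [0.1, 0, 0.5],
    [0, 0, 0.5],
    [0, 0, 0.5],
    [0, 0, 0.5],
    [0, 0, 0.4],
    [0, 0, 0.4],
    [0, 0, 0.4],
    [0, 0, 0.4],
    [0, 0, 0.4]
  ]
}}

```text
clock: 15.85
position: [0.5443, -0.2045, 0.2753]
tool_rot: [1.564, 0.912, 0.775]
force: [1.0, -0.3, -0.7]
grip_width: 0.0135
```

```bash
python3 -c "
from h import *
st(52)"
```

```text
clock 15.85 q [ 0.68  0.42 -0.13  1.88 -0.82  0.86  1.9 ] nose [ 0.5148 -0.2342  0.1775] yaw,tilt [44.9 37.7]
turn units [-0.01  0.07  2.38] nose err tool units [ 0.01  0.04 -0.02] F [ 1.  -0.3 -0.7]
```

{"name": "arm_command", "arguments": {
  "delta_pos": [
    [-0.1, -0.05, 0],
    [-0.1, -0.05, 0],
    [-0.1, -0.06, 0],
    [-0.1, -0.06, 0],
    [-0.1, -0.06, 0],
    [-0.1, -0.06, 0],
    [-0.1, -0.06, 0],
    [-0.1, -0.06, 0],
    [0, 0, 0],
    [0, 0, 0]
  ],
  "rotation": [
    [0, 0, 0.3],
    [0, 0, 0.3],
    [0, 0, 0.3],
    [0, 0, 0.3],
    [0, 0, 0.3],
    [0, 0, 0.3],
    [0, 0, 0.3],
    [0, 0, 0.3],
    [0, 0, 0],
    [0, 0, 0]
  ]
}}

```text
clock: 16.85
position: [0.5242, -0.2297, 0.282]
tool_rot: [1.566, 0.655, 0.763]
force: [0.5, 0.0, -0.5]
grip_width: 0.0135
```

{"name": "arm_command", "arguments": {
  "delta_pos": [
    [0, 0, 0],
    [0, 0, 0],
    [0, 0, 0],
    [0, 0, 0],
    [0, 0, 0]
  ],
  "rotation": [
    [0, 0, 0],
    [0, 0, 0],
    [0, 0, 0],
    [0, 0, 0],
    [0, 0, 0]
  ]
}}

```text
clock: 17.35
position: [0.5251, -0.2287, 0.2826]
tool_rot: [1.564, 0.657, 0.764]
force: [0.5, 0.0, -2.3]
grip_width: 0.0133
```

```bash
python3 -c "
from h import *
st(52)
s=optics.grab_frame('side')[160:350,225:415,::-1];t=optics.grab_frame('top')[140:270,370:500,::-1]
cv2.imwrite('pics/pour2.png',np.hstack([cv2.resize(s,(400,400),interpolation=cv2.INTER_CUBIC),cv2.convertScaleAbs(cv2.resize(t,(400,400)),alpha=1.5)]))"
```

```text
clock 17.35 q [ 0.9   0.49 -0.21  1.92 -1.06  0.98  2.23] nose [ 0.5141 -0.2401  0.1773] yaw,tilt [44.4 52.3]
turn units [-0.06  0.16 -0.06] nose err tool units [ 0.13  0.13 -0.15] F [ 0.5  0.  -2.3]
```

View pics/pour2.png

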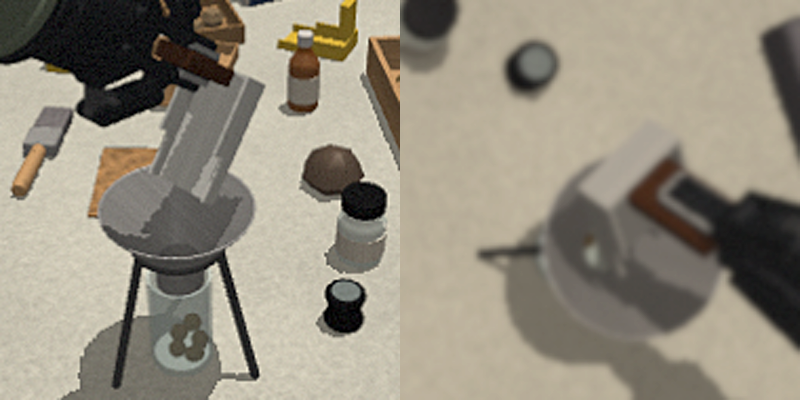

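The side crop shows all five nodules as a ring of blobs in the jar at about (187,337). The scoop floor and funnel are empty. Now I'll raise it, level it and go to the mat.

{"name": "arm_command", "arguments": {
  "delta_pos": [
    [-0.3, 0.37, 0],
    [-0.37, 0.47, 0],
    [-0.37, 0.47, 0],
    [-0.3, 0.37, 0],
    [0, 0, 0]
  ],
  "rotation": [
    [0, 0, 0],
    [0, 0, 0],
    [0, 0, 0],
    [0, 0, 0],
    [0, 0, 0]
  ]
}}

```text
clock: 17.95
position: [0.5238, -0.2291, 0.3486]
tool_rot: [1.566, 0.658, 0.765]
force: [0.4, 0.6, -2.5]
grip_width: 0.0128
```

{"name": "arm_command", "arguments": {
  "delta_pos": [
    [0, 0, 0],
    [0, 0, 0],
    [0, 0, 0],
    [0, 0, 0],
    [0, 0, 0],
    [0, 0, 0],
    [0, 0, 0],
    [0, 0, 0],
    [0, 0, 0],
    [0, 0, 0]
  ],
  "rotation": [
    [0, 0, -0.86],
    [0, 0, -0.86],
    [0, 0, -0.86],
    [0, 0, -0.86],
    [0, 0, -0.86],
    [0, 0, -0.86],
    [0, 0, -0.86],
    [0, 0, -0.86],
    [0, 0, -0.86],
    [0, 0, -0.86]
  ]
}}

```text
clock: 18.95
position: [0.521, -0.232, 0.3412]
tool_rot: [-1.547, 1.548, -2.355]
force: [-1.1, -0.4, -0.7]
grip_width: 0.0136
```

```bash
python3 -c "
from h import *
plan([.533,.0134,.15],yaw=-4)"
```

```text
clock 18.95 pos [ 0.521  -0.232   0.3412] w 0.0136 F [-1.1 -0.4 -0.7] q [0.28 0.35 0.03 1.62 0.01 1.18 1.07]
world d mm [  12.   245.4 -191.2] tool shift units [ 6.234  6.086 -5.64 ] turn units [7.955 0.094 0.2  ]
```

{"name": "arm_command", "arguments": {
  "delta_pos": [
    [0, 0, 0],
    [0, 0, 0],
    [0, 0, 0],
    [0, 0, 0],
    [0, 0, 0],
    [0, 0, 0],
    [0, 0, 0],
    [0, 0, 0],
    [0, 0, 0],
    [0, 0, 0]
  ],
  "rotation": [
    [0.6, 0.02, 0.05],
    [0.9, 0.02, 0.05],
    [0.9, 0.02, 0.05],
    [0.9, 0.02, 0.05],
    [0.9, 0, 0],
    [0.9, 0, 0],
    [0.9, 0, 0],
    [0.9, 0, 0],
    [0.6, 0, 0],
    [0, 0, 0]
  ]
}}

```text
clock: 19.95
position: [0.5214, -0.2256, 0.33]
tool_rot: [-2.007, 1.549, 2.668]
force: [-0.2, 0.6, -0.9]
grip_width: 0.0131
```

```bash
python3 -c "
from h import *
plan([.533,.0134,.15],yaw=-4)"
```

```text
clock 19.95 pos [ 0.5214 -0.2256  0.33  ] w 0.0131 F [-0.2  0.6 -0.9] q [ 0.17  0.37  0.18  1.64 -0.07  1.17  0.34]
world d mm [  11.6  239.  -180. ] tool shift units [ 6.071  0.207 -7.919] turn units [ 0.31  -0.084  0.189]
```

{"name": "arm_command", "arguments": {
  "delta_pos": [
    [0, 0.02, -0.3],
    [0, 0.02, -0.6],
    [0, 0.02, -0.8],
    [0, 0.02, -0.8],
    [0, 0.02, -0.8],
    [0, 0.02, -0.8],
    [0, 0.02, -0.8],
    [0.1, 0.02, -0.8],
    [0.1, 0.02, -0.8],
    [0.2, 0.02, -0.6]
  ],
  "rotation": [
    [0.1, -0.02, 0.05],
    [0.1, -0.02, 0.05],
    [0.1, -0.02, 0.05],
    [0, 0, 0.03],
    [0, 0, 0],
    [0, 0, 0],
    [0, 0, 0],
    [0, 0, 0],
    [0, 0, 0],
    [0, 0, 0]
  ]
}}

```text
clock: 20.95
position: [0.5382, -0.0006, 0.3156]
tool_rot: [-2.908, 1.566, 1.752]
force: [0.6, -0.2, -0.7]
grip_width: 0.0131
```

{"name": "arm_command", "arguments": {
  "delta_pos": [
    [0.2, 0, -0.2],
    [0.4, 0, 0],
    [0.5, 0, 0],
    [0.5, 0, 0],
    [0.5, 0, 0],
    [0.5, 0, 0],
    [0.5, 0, 0],
    [0.4, 0, 0],
    [0.2, 0, 0],
    [0, 0, 0]
  ],
  "rotation": [
    [0, 0, 0],
    [0, 0, 0],
    [0, 0, 0],
    [0, 0, 0],
    [0, 0, 0],
    [0, 0, 0],
    [0, 0, 0],
    [0, 0, 0],
    [0, 0, 0],
    [0, 0, 0]
  ]
}}

```text
clock: 21.95
position: [0.5349, 0.0015, 0.1938]
tool_rot: [-2.105, 1.565, 2.559]
force: [-0.1, 0.0, -0.4]
grip_width: 0.0136
```

```bash
python3 -c "
from h import *
plan([.533,.0134,.080],yaw=-4)"
```

```text
clock 21.95 pos [0.5349 0.0015 0.1938] w 0.0136 F [-0.1  0.  -0.4] q [-0.16  0.45  0.07  1.89 -0.05  0.81 -0.12]
world d mm [  -1.9   11.9 -113.8] tool shift units [ 3.794 -0.065 -0.381] turn units [ 0.207 -0.027  0.046]
```

{"name": "arm_command", "arguments": {
  "delta_pos": [
    [0.2, -0.03, -0.2],
    [0.4, -0.03, -0.18],
    [0.5, 0, 0],
    [0.5, 0, 0],
    [0.5, 0, 0],
    [0.5, 0, 0],
    [0.5, 0, 0],
    [0.3, 0, 0],
    [0.2, 0, 0],
    [0, 0, 0]
  ],
  "rotation": [
    [0.1, 0, 0.02],
    [0.1, 0, 0.02],
    [0, 0, 0],
    [0, 0, 0],
    [0, 0, 0],
    [0, 0, 0],
    [0, 0, 0],
    [0, 0, 0],
    [0, 0, 0],
    [0, 0, 0]
  ]
}}

```text
clock: 22.95
position: [0.536, 0.0163, 0.0838]
tool_rot: [2.129, 1.561, 0.485]
force: [1.1, 0.2, -1.2]
grip_width: 0.0135
```

```bash
python3 -c "
from h import *
plan([.533,.0134,.0588],yaw=-4)"
```

```text
clock 22.95 pos [0.536  0.0163 0.0838] w 0.0135 F [ 1.1  0.2 -1.2] q [-0.18  0.62  0.05  1.96 -0.06  0.55 -0.15]
world d mm [ -3.   -2.9 -25. ] tool shift units [ 0.833 -0.1    0.108] turn units [-0.032 -0.047 -0.075]
```

{"name": "arm_command", "arguments": {
  "delta_pos": [
    [0.2, -0.05, 0.05],
    [0.2, -0.05, 0.05],
    [0.15, 0, 0],
    [0.1, 0, 0],
    [0, 0, 0],
    [0, 0, 0]
  ],
  "rotation": [
    [0, -0.04, -0.07],
    [0, 0, 0],
    [0, 0, 0],
    [0, 0, 0],
    [0, 0, 0],
    [0, 0, 0]
  ]
}}

```text
clock: 23.55
position: [0.5335, 0.0133, 0.064]
tool_rot: [1.919, 1.568, 0.275]
force: [-0.1, 0.4, -0.4]
grip_width: 0.0131
```

```bash
python3 -c "
from h import *
plan([.533,.0134,.0588],yaw=-4)"
```

```text
clock 23.55 pos [0.5335 0.0133 0.064 ] w 0.0131 F [-0.1  0.4 -0.4] q [-0.17  0.65  0.05  1.97 -0.06  0.52 -0.15]
world d mm [-0.5  0.1 -5.2] tool shift units [ 0.175 -0.017 -0.   ] turn units [-0.036 -0.008 -0.021]
```

{"name": "arm_command", "arguments": {
  "delta_pos": [
    [0.06, 0, 0],
    [0.06, 0, 0],
    [0, 0, 0]
  ],
  "rotation": [
    [0, 0, 0],
    [0, 0, 0],
    [0, 0, 0]
  ]
}}

```text
clock: 23.85
position: [0.5338, 0.0134, 0.0605]
tool_rot: [1.89, 1.568, 0.245]
force: [-0.0, 0.0, -0.5]
grip_width: 0.0135
```

{"name": "arm_command", "arguments": {
  "delta_pos": [
    [0.05, 0, 0],
    [0, 0, 0]
  ],
  "rotation": [
    [0, 0, 0],
    [0, 0, 0]
  ]
}}

```text
clock: 24.05
position: [0.5339, 0.0134, 0.059]
tool_rot: [1.868, 1.568, 0.223]
force: [0.4, -0.3, -0.3]
grip_width: 0.0133
```

{"name": "arm_command", "arguments": {
  "delta_pos": [
    [0.04, 0, 0],
    [0, 0, 0]
  ],
  "rotation": [
    [0, 0, 0],
    [0, 0, 0]
  ]
}}

```text
clock: 24.25
position: [0.5343, 0.0132, 0.0591]
tool_rot: [1.842, 1.567, 0.197]
force: [0.6, 0.7, -0.2]
grip_width: 0.013
```

{"name": "arm_command", "arguments": {
  "delta_pos": [
    [0.04, 0, 0],
    [0, 0, 0]
  ],
  "rotation": [
    [0, 0, 0],
    [0, 0, 0]
  ]
}}

```text
clock: 24.45
position: [0.5346, 0.0131, 0.059]
tool_rot: [1.834, 1.566, 0.188]
force: [-0.6, 0.8, -0.4]
grip_width: 0.0131
```

{"name": "arm_command", "arguments": {
  "delta_pos": [
    [0.08, 0, 0],
    [0, 0, 0]
  ],
  "rotation": [
    [0, 0, 0],
    [0, 0, 0]
  ]
}}

```text
clock: 24.65
position: [0.5356, 0.0129, 0.0592]
tool_rot: [1.802, 1.563, 0.156]
force: [0.1, 0.8, -1.6]
grip_width: 0.0133
```

```bash
python3 -c "
from h import *
plan([.533,.0134,.0588],yaw=-4)"
```

```text
clock 24.65 pos [0.5356 0.0129 0.0592] w 0.0133 F [ 0.1  0.8 -1.6] q [-0.17  0.66  0.05  1.97 -0.06  0.5  -0.15]
world d mm [-2.6  0.5 -0.4] tool shift units [ 0.011 -0.088 -0.011] turn units [-0.049 -0.017 -0.071]
```

{"name": "arm_command", "arguments": {
  "delta_pos": [
    [0, -0.02, 0],
    [0, 0, 0]
  ],
  "rotation": [
    [0, 0, -0.07],
    [0, 0, 0]
  ],
  "grip_force": 20
}}

```text
clock: 24.85
position: [0.5351, 0.013, 0.0592]
tool_rot: [3.136, 1.569, 1.49]
force: [0.9, 0.8, -1.3]
grip_width: 0.0132
```

{"name": "arm_command", "arguments": {
  "delta_pos": [
    [0, 0, 0],
    [0, 0, 0],
    [0, 0, 0],
    [0, 0, 0],
    [0, 0, 0]
  ],
  "rotation": [
    [0, 0, 0],
    [0, 0, 0],
    [0, 0, 0],
    [0, 0, 0],
    [0, 0, 0]
  ],
  "gripper": 0
}}

```text
clock: 25.35
position: [0.5348, 0.013, 0.0584]
tool_rot: [-2.598, 1.569, 2.04]
force: [-1.2, 0.5, 0.2]
grip_width: 0.0428
```

{"name": "arm_command", "arguments": {
  "delta_pos": [
    [-0.1, 0, 0],
    [-0.2, 0, 0],
    [-0.4, 0, 0],
    [-0.5, 0, 0],
    [-0.6, 0, 0],
    [-0.6, 0, 0],
    [-0.6, 0, 0],
    [-0.6, 0, 0],
    [-0.6, 0, 0],
    [0, 0, 0]
  ],
  "rotation": [
    [0, 0, 0],
    [0, 0, 0],
    [0, 0, 0],
    [0, 0, 0],
    [0, 0, 0],
    [0, 0, 0],
    [0, 0, 0],
    [0, 0, 0],
    [0, 0, 0],
    [0, 0, 0]
  ]
}}

```text
clock: 26.35
position: [0.535, 0.0125, 0.1971]
tool_rot: [2.288, 1.567, 0.642]
force: [0.6, 0.3, -0.6]
grip_width: 0.0423
```

```bash
python3 -c "
from h import *
plan([.45,.35,.25],yaw=-4)"
```

```text
clock 26.35 pos [0.535  0.0125 0.1971] w 0.0423 F [ 0.6  0.3 -0.6] q [-0.19  0.44  0.08  1.89 -0.05  0.81 -0.16]
world d mm [-85.  337.5  52.9] tool shift units [ -1.747  -3.667 -11.009] turn units [-0.052 -0.025 -0.028]
```

Now up, and a bit aside for a last look.

{"name": "arm_command", "arguments": {
  "delta_pos": [
    [-0.6, 0, 0],
    [-0.6, 0, 0],
    [-0.6, 0, 0],
    [-0.6, -0.3, -0.2],
    [0, -0.5, -0.5],
    [0, -0.5, -0.7],
    [0, -0.5, -0.7],
    [0, -0.3, -0.7],
    [0, 0, -0.7],
    [0, 0, -0.7]
  ],
  "rotation": [
    [0, 0, 0],
    [0, 0, 0],
    [0, 0, 0],
    [0, 0, 0],
    [0, 0, 0],
    [0, 0, 0],
    [0, 0, 0],
    [0, 0, 0],
    [0, 0, 0],
    [0, 0, 0]
  ]
}}

```text
clock: 27.35
position: [0.4772, 0.1436, 0.2756]
tool_rot: [2.046, 1.565, 0.395]
force: [0.2, -0.4, -0.1]
grip_width: 0.0425
```

{"name": "arm_command", "arguments": {
  "delta_pos": [
    [0, 0, -0.7],
    [0, 0, -0.7],
    [0, 0, -0.7],
    [0, 0, -0.7],
    [0, 0, -0.7],
    [0, 0, -0.7],
    [0, 0, -0.7],
    [0, 0, -0.5],
    [0, 0, -0.3],
    [0, 0, 0]
  ],
  "rotation": [
    [0, 0, 0],
    [0, 0, 0],
    [0, 0, 0],
    [0, 0, 0],
    [0, 0, 0],
    [0, 0, 0],
    [0, 0, 0],
    [0, 0, 0],
    [0, 0, 0],
    [0, 0, 0]
  ]
}}

```text
clock: 28.35
position: [0.4883, 0.3222, 0.2773]
tool_rot: [2.056, 1.566, 0.407]
force: [-0.5, -0.2, 0.5]
grip_width: 0.0429
```

```bash
python3 -c "
from h import *
plan([.45,.35,.25],yaw=-4)
S=optics.grab_frame('side')[...,::-1];T=optics.grab_frame('top')[...,::-1];cv2.imwrite('pics/sideF.png',S);cv2.imwrite('pics/topF.png',T)
f=lambda i:cv2.resize(i,(400,400),interpolation=cv2.INTER_CUBIC)
# undisturbed check: change vs. first frames
for n,i in(('side',S),('top',T)):
    print(n,[round(float(cv2.absdiff(cv2.imread(f'pics/{n}0.png'),i)[b:b+30,a:a+30].mean()),1) for a,b in ({'side':[(380,250),(374,295),(368,225),(355,180),(305,200)],'top':[(363,132),(398,147),(312,136),(242,137),(225,220)]}[n])])
cv2.imwrite('pics/final.png',np.hstack([f(S[150:350,235:435]),f(cv2.convertScaleAbs(T[120:300,210:390],alpha=1.5))]))"
```

```text
clock 28.35 pos [0.4883 0.3222 0.2773] w 0.0429 F [-0.5 -0.2  0.5] q [-0.67  0.42 -0.02  1.68  0.01  1.04 -0.77]
world d mm [-38.3  27.8 -27.3] tool shift units [ 0.906 -1.349 -0.821] turn units [-0.079 -0.023 -0.044]
side [4.1, 3.8, 3.7, 3.2, 18.8]
top [3.5, 4.3, 3.1, 4.1, 13.1]
```

View pics/final.png

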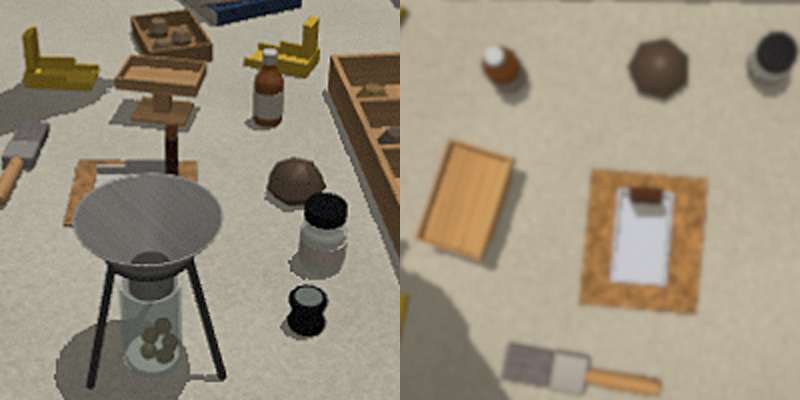

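```bash
python3 -c "
from workcell import bot
print(bot.job_done())"
```

```text
the job is handed in; nothing more can be done
None
```

I lifted the scoop straight out of its holder, poured all five nodules through the funnel into the jar, set the empty scoop upright on the cork mat, let go and handed the job in. The clock stood at about 28.4 s.

**Last checks:** The final pictures show five nodules in the jar, which stands under the funnel. The scoop lies level within the mat, the holder is where it was to within about 1 pixel by eye, and the bystanders show only noise-level change. The arm is clear at z ≈ 0.28 m.

**What did not go to plan:**
- **Pour direction:** my first pour heading would have run joint 6 into its range limit. I tilted back at about 21° and swung the scoop 62° about its nose before finishing.
- **Early nodules:** two nodules dropped into the jar somewhere between that first tilt and the swing, before the final pour. None went astray.
- **Setting down:** the force reading was too noisy to show contact clearly. I judged it by the arm no longer going down at the computed height.

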